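# Vent the food-waste caddy with its lever and let the lid down gently

## Robot

A 7-joint arm with a two-finger parallel gripper is mounted at the origin on the work surface. World frame = base frame: x ahead of the robot, y to its left, z up, the work surface at z = 0. Lengths are in m, angles in rad, forces in N, time in s.
With the tool pointing down it reaches from about 0.425 to 0.875 m from the base axis. Payload 8.4 kg.
Tool frame: the origin (TCP) lies midway between the tips of the shut fingers; the grasp point (between the pads) lies 19 mm behind it; z points along the fingers, y is the line along which they close (so a half turn about z gives the same grasp; the last joint's range is limited). The gripper opens to 87 mm and grips with 3 to 60 N. Pads are 19 mm wide; open, the fingers measure 117 mm over their backs; the gripper's body (75 mm by 190 mm) begins 51 mm behind the grasp point.
Start: joints at [1.015, 0.333, 0.04, 1.465, -0.013, 1.343, -0.059], TCP at [0.287, -0.583, 0.223] pointing down, gripper open.
Joint ranges: [-2.58, 2.58], [-0.38, 2.09], [-1.3, 1.39], [0.25, 2.4], [-1.5, 4.64], [0.08, 2.09], [-2.65, 2.65]. Speed limits (rad/s): [2.22, 2.22, 2.79, 2.79, 3.14, 3.14, 3.14].

## Interface

Orientations are given as a rotation vector (axis times angle).
In Python, from bench import arm gives the robot as it stands. Calls block until the motion is done:
- arm.move_pose(position, orientation): joint-space move of the TCP to a pose.
- arm.servo_line(position, attitude=None, v=0.15, max_force=None): straight line of the TCP; attitude=None keeps the orientation; v is the mean speed in m/s. With max_force (N) it stops when the force on the tool has changed by that much, and returns True; else False.
- arm.set_joints(angles): joint-space move.
- arm.set_gripper(opening, grasp_force=None): finger opening in m; grasp_force is the grip in N (None keeps the last); returns when the fingers have stopped.
- arm.sleep(seconds).
- arm.inverse_kinematics(position, orientation): joint angles nearest the present ones, or None.
- arm.get_state(): the state.
- arm.get_image(name): name is "scene" or "top"; returns (picture, depth): 400x640x3 uint8, red, green, blue; 400x640 float32, m along the optical axis (not along the pixel's ray), 0 where there is no reading.
- arm.camera_model(name): a dict with "fov_y" (degrees; the focal length in pixels is half the picture's height over the tangent of half this angle, whatever the lens; pixels are square), "cx", "cy" (the principal point, pixels), "R" (3x3) and "t" (3): a world point X has camera coordinates R X + t. Camera axes: x right, y down, z forward; pixel columns grow to the right and rows downward; lengths in m; the calibration is good to about 2 mm. A picture is of the moment at which its call begins. camera_model takes no time and is no camera call.
A pose or a line that the arm cannot do raises arm.IKError and nothing moves.
- arm.hand_in(): hands the job in; it is judged then, once.
Trained networks look in the newest picture that a camera, given by its name, has taken for a name from the list of things; names that differ only in an ending like _2 or _b are one class to them, and where a whole thing is asked for, a point or a joint stands for the part that bears it (a point fixed in the world has none). Each returns a list of dicts, best first, with "conf" (0 to 1); they miss things now and then, are a little off and sometimes report something else, mostly with a low value. They report only what shows in the picture. A call takes as long as a camera call. They do not tell look-alikes from the thing itself.
- arm.regions_of(label, camera): "region" (400x640 bool, what is visible of it) and "location" ([column, row] in pixels, amid what is visible of it).
The state is a dict: "time": time; "q": joint angles; "qvel": joint speeds; "joint_torque": joint torques, N m; "tool_pos": TCP position; "tcp_rot": TCP orientation; "wrist_force": force on the tool from outside, world axes, zero at the start; "torque": the same for the moment, N m; "width": finger opening in m; "gripper_force": force on a finger pad.
Only numpy, scipy, OpenCV 4.12 (cv2) and the standard library are available. Lean on these libraries where they do the work, as an engineer would, in place of code of your own. Each camera call takes 0.05 s, during which the arm holds its last target. There are 200 camera calls.

## Task

Let the steam out of the food-waste caddy, the one with the green lid: press its green lever down with the fingertips until the lid stands wide open, keep it open for about three seconds, then ease the lever slowly back up so that the lid comes down gently and shut, without slamming. Work only through that lever: do not touch either lid, leave the grey-lidded caddy shut, pick nothing up, and leave the mug, jar and bowl where they stand.

Things in the scene. Friction and masses are not known exactly. Their poses are not given: they have to be found in the camera images.
- food_caddy: Food-waste caddy: white box 170 x 170 mm, 190 mm high, fixed to the worktop, green lid (top at 201 mm), green lever. Origin: centre of its underside on the worktop, z up; -x points out of the front, where the lever sticks out; +x to the lid's hinge at the rear. Turned up to 0.35 rad either way from facing the robot (its x along world x); may be the left or the right one.
- food_pad (a point): Where to press: centre of the top face of the green lever's pad, a flat plate 50 x 50 mm, 8 mm thick, at the lever's free end; moves with it. At rest about 176 mm high and 182 mm in front of the caddy's centre; fully pressed about 42 mm lower, nearly straight below. Free space above it and, down to the worktop, below it.
- food_lever (a joint): Angle of the green lever, rad: 0 at rest (rising 0.22 rad to its free end), 0.45 fully down against its stop (sloping 0.23 rad down). Pivot along the caddy's y, 91 mm in front of its centre, 150 mm up; pad centre 95 mm from it. Pushed at the pad's centre it needs about 4 to 10 N down; springs back up if let go.
- food_lid (a joint): Angle of the green lid, rad: 0 shut, 1.2 wide open. Linked rigidly to the lever: always 2.67 times the lever's angle, so 1 mm of pad travel turns the lid about 0.028 rad. Not damped: if the lever is let go the lid drops shut in a fraction of a second, faster than 3 rad/s, which is a slam.
- food_panel: The green lid's panel, 178 x 178 x 10 mm. Origin: on its hinge at the caddy's rear rim (89 mm behind the caddy's centre, 190 mm up); -x axis runs from the hinge to the lid's front edge. Not to be touched.
- pack_caddy: The other caddy, for packaging: same sizes and make, but with grey lid and grey lever. Origin and axes as for the food-waste caddy. Leave alone.
- pack_lid (a joint): Angle of the grey lid, rad: 0 shut. Leave shut.
- pack_panel: The grey lid's panel, as the green one. Not to be touched.
- mug: Blue ceramic mug, 80 mm wide, 90 mm high, standing between the levers; origin at the centre of its underside. Leave it.
- jar: Glass spice jar with a wooden cap, 56 mm wide, 100 mm high, standing to the left; origin at the centre of its underside. Leave it.
- bowl: White bowl, 110 mm wide, 50 mm high, standing to the right; origin at the centre of its underside. Leave it.
Not all that is in view belongs to the job. Several things have the shape of the jar; the one meant has the colours described above.

How it is judged:
On the way, in this order (a step that is already met when the one before it is completed fails the run):
1. the green lid stands wide open (over 1.05 rad) for two seconds without a break (value of joint food_lid above 1.05 rad), for 2 s.
2. the green lid is shut again (value of joint food_lid below 0.06 rad), for 0.2 s.
At the end, for the whole second after the job is handed in: Green lid shut (under 0.06 rad) and at rest, after it stood open over 1.05 rad for at least 2 s and came down at no more than 1.8 rad/s; grey lid shut; mug, jar and bowl upright, at rest, within 30 mm of where they stood (value of joint each of food_lid, pack_lid below 0.06 rad and velocity of joint food_lid below 0.1 rad/s and distance of each of mug, jar, bowl from where it was at the start of the episode below 0.03 m and angle between each of mug, jar, bowl's own z axis and vertical below 0.2 rad and linear speed of each of mug, jar, bowl below 0.05 m/s); the robot touches nothing.
It fails at once if the green lid comes down faster than 1.8 rad/s (a slam) (velocity of joint food_lid below -1.8 rad/s).
It fails at once if the robot touches the green lid (contact force between any of the arm, the fingers and food_panel above 0.3 N).
It fails at once if the robot touches the grey lid or it opens (contact force between any of the arm, the fingers and pack_panel above 0.3 N or value of joint pack_lid above 0.15 rad).
It fails at once if the mug, jar or bowl is shoved more than 30 mm, lifted or tipped (distance of any of mug, jar, bowl from where it was at the start of the episode above 0.03 m or angle between any of mug, jar, bowl's own z axis and vertical above 0.3 rad).
It also fails if it takes over 54 s, if anything falls off the work surface, if the arm or the gripper's body presses on something with over 40 N, if the wrist force passes 120 N, or if a joint passes its speed limit or range.

## Working session

There is one attempt and no reset: what is moved stays moved. The work goes in short steps, each a Python script; the robot and the scene stay as the last script left them, time stands still between calls to the robot, and variables do not carry over. Pictures are saved under pics/ and viewed, at most 10 in all, crops included, and the job is handed in when it is done.

```bash
mkdir -p pics; cat > h.py <<'E'
import numpy as np, cv2
from bench import arm
def shot(cam,name=None):
    im,d=arm.get_image(cam)
    if name: cv2.imwrite('pics/'+name,im[:,:,::-1])
    return im,d
def cloud(cam,d):
    m=arm.camera_model(cam); f=200/np.tan(np.radians(m['fov_y'])/2)
    v,u=np.mgrid[:400,:640]
    C=np.stack([(u-m['cx'])/f*d,(v-m['cy'])/f*d,d],-1)
    return (C-np.array(m['t']))@np.array(m['R'])
E
python3 - <<'E'
from h import *
ims=[]
for c in ['scene','top']:
    im,d=shot(c,c+'0.png'); P=cloud(c,d)
    np.savez('pics/'+c+'0.npz',im=im,P=P,d=d)
    for l in ['food_pad','food_caddy','pack_caddy','food_panel','mug','jar','bowl']:
        for r in arm.regions_of(l,c)[:3]:
            g=r['region']&(d>0); p=P[g]
            print(c,l,round(r['conf'],2),np.round(r['location']),g.sum(),np.median(p,0).round(3),im[g].mean(0).round() if g.any() else '')
print(arm.get_state())
E
```

```text
scene food_pad 0.51 [334. 165.] 293 [0.471 0.104 0.171] [ 70. 154.  82.]
scene food_caddy 0.59 [361. 212.] 6638 [0.681 0.116 0.191] [ 73. 135.  77.]
scene pack_caddy 0.57 [246. 247.] 6866 [ 0.715 -0.208  0.198] [126. 120. 106.]
scene food_panel 0.61 [363. 199.] 3173 [0.649 0.131 0.2  ] [ 24. 153.  58.]
scene mug 0.82 [296. 175.] 758 [ 0.382 -0.002  0.053] [49. 67. 79.]
scene jar 0.81 [443. 208.] 541 [0.647 0.401 0.069] [160.  89.  96.]
scene jar 0.76 [429. 187.] 487 [0.542 0.406 0.068] [144. 121.  87.]
scene jar 0.56 [460. 179.] 529 [0.538 0.511 0.063] [139.  23.  12.]
scene bowl 0.6 [144. 265.] 1088 [ 0.581 -0.495  0.025] [185. 176. 151.]
top food_pad 0.94 [290. 222.] 365 [0.471 0.11  0.173] [56. 91. 55.]
top food_pad 0.41 [284. 170.] 3166 [0.637 0.137 0.202] [40. 99. 46.]
top food_caddy 0.92 [286. 180.] 3987 [0.617 0.128 0.201] [41. 90. 45.]
top pack_caddy 0.89 [388. 174.] 3981 [ 0.637 -0.191  0.201] [71. 66. 59.]
top pack_caddy 0.68 [465. 198.] 751 [ 0.604 -0.496  0.022] [125. 116.  97.]
top pack_caddy 0.41 [283. 170.] 3151 [0.637 0.137 0.202] [40. 99. 46.]
top food_panel 0.94 [28
[... 513 characters left out ...]
 98.]
{'time': 0.8, 'q': array([ 1.01479162,  0.3331846 ,  0.03990314,  1.46538305, -0.01338878,
        1.3433484 , -0.05849009]), 'qvel': array([ 0.00083594,  0.00278942, -0.00109948,  0.00038592, -0.00029932,
        0.00011269,  0.00127863]), 'joint_torque': array([ 7.12405563e-04, -6.56053305e+01,  1.33327805e+00, -4.04033411e+01,
       -5.98812383e-02,  3.53537709e-02,  4.82923440e-05]), 'tool_pos': array([ 0.28667049, -0.5833282 ,  0.2225642 ]), 'tcp_rot': array([-3.05995813e+00, -7.11280351e-01,  3.10952545e-05]), 'wrist_force': array([-0.31101909,  0.14620265, -0.5846274 ]), 'torque': array([-0.01303311, -0.00612453,  0.00614474]), 'gripper_force': 0.0, 'width': 0.0868250953827656}
```

View pics/scene0.png

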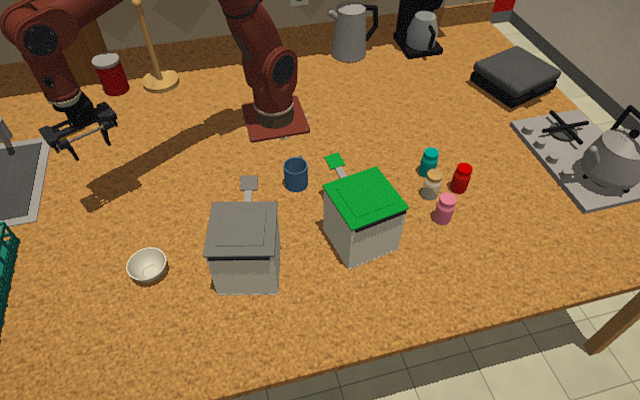

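View pics/top0.png

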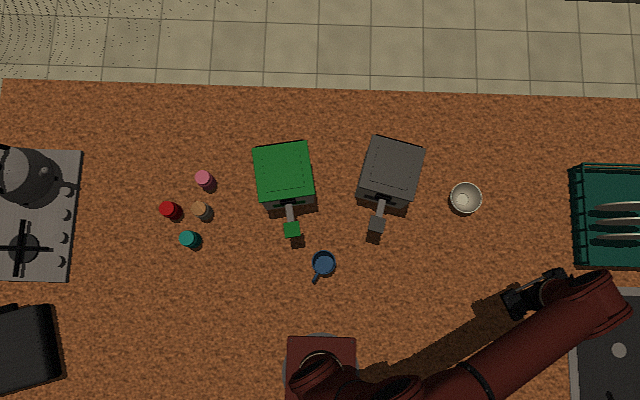

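The only two candidates for the pad are the green one, scene (334,161) and top (292,229), and the grey one, scene (249,183) and top (376,224). By the description I take the green one, on the left caddy. The mug is at top (323,263), the wooden-capped jar at (203,210) and the bowl at (466,198). Next I measure the pad and yaw, and check a close crop.

```bash
python3 - <<'E'
from h import *
for c in ['top','scene']:
    z=np.load(f'pics/{c}0.npz'); im=z['im'].astype(int); P=z['P']
    g=(im[...,1]>1.5*im[...,0])&(im[...,1]>1.5*im[...,2])&(P[...,1]<.3)&(P[...,1]>0)&(P[...,0]>.3)&(P[...,0]<.9)
    lid=g&(P[...,2]>.192)&(P[...,0]>.53); pad=g&(P[...,0]<.53)&(P[...,2]>.15)
    (cx,cy),s,a=cv2.minAreaRect(P[lid][:,:2].astype(np.float32)*1000)
    yaw=(a+45)%90-45; y=np.radians(yaw); ex=np.array([np.cos(y),np.sin(y)])
    q=P[pad]; r=cv2.minAreaRect(q[:,:2].astype(np.float32)*1000)
    C=np.array([cx,cy])/1000
    print(c,'lid',C,s,yaw,y,'z',np.median(P[lid][:,2]),'pad rect',r,'pad z',np.median(q[:,2]),q[:,2].min(),q[:,2].max(),'n',len(q),'pred pad',C-.182*ex)
im=cv2.imread('pics/scene0.png')[130:280,260:420]
cv2.imwrite('pics/crop.png',cv2.resize(im,None,fx=4,fy=4,interpolation=cv2.INTER_CUBIC))
E
```

```text
top lid [0.63975616 0.13833893] (180.29798889160156, 177.31631469726562) 10.623952865600586 0.18542295708141684 z 0.2018515821650939 pad rect ((400.4752197265625, 85.54307556152344), (174.849609375, 52.558982849121094), 18.606605529785156) pad z 0.17680677982407567 0.16702592972417138 1.6098693717674515 n 245 pred pad [0.46087594 0.104785  ]
scene lid [0.63805499 0.13514645] (183.80918884277344, 178.79159545898438) 10.883400917053223 0.189951179817149 z 0.199843194401238 pad rect ((476.2253723144531, 105.56666564941406), (85.45779418945312, 48.44908142089844), 13.525372505187988) pad z 0.17355486831773378 0.1592131083729613 0.18357655224363043 n 208 pred pad [0.45932854 0.10078286]
```

View pics/crop.png

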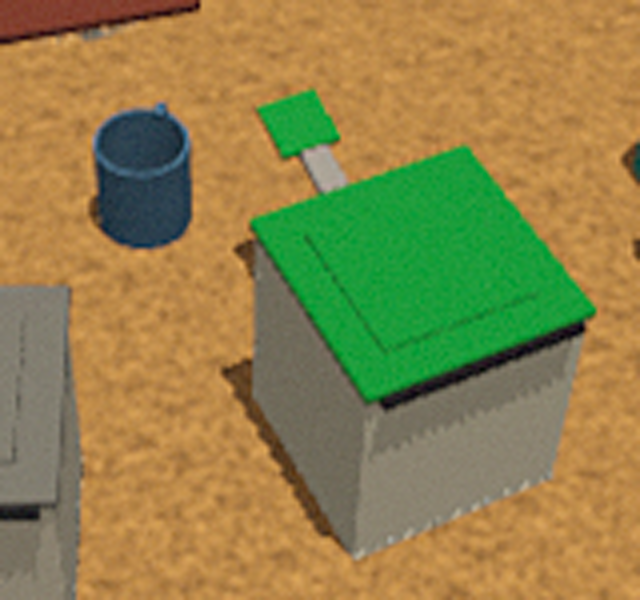

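The crop confirms the green lid, with its green pad unobstructed and the mug well to its side. The lid measures about 180 mm at z 0.201. I predict the pad at (0.460, 0.103, 0.176) with yaw 0.187, which fits the measured pad. I approach with the fingers shut and feel for contact.

```bash
cat >> h.py <<'E'
from scipy.spatial.transform import Rotation as Ro
PAD=np.array([.460,.103]); YAW=.187
def att(s):
    y=s*np.array([-np.sin(YAW),np.cos(YAW),0]); z=np.array([0,0,-1.])
    return Ro.from_matrix(np.c_[np.cross(y,z),y,z]).as_rotvec()
def st():
    s=arm.get_state(); print(round(s['time'],2),s['tool_pos'].round(4),s['wrist_force'].round(2)); return s
E
python3 - <<'E'
from h import *
arm.set_gripper(0.0)
p=arm.get_state()['tool_pos']; arm.servo_line([p[0],p[1],.36],v=.25)
q0=arm.get_state()['q']; best=[]
for s in (1,-1):
    q=arm.inverse_kinematics([*PAD,.30],att(s))
    if q is not None: best.append((np.abs(np.array(q)-q0).max(),s,np.round(q,2)))
print(best); s=min(best,key=lambda b:b[0])[1]
arm.move_pose([*PAD,.30],att(s)); st()
arm.servo_line([*PAD,.195],v=.1); st()
print(arm.servo_line([*PAD,.160],v=.01,max_force=2.5)); st()
shot('scene','touch.png')
im=cv2.imread('pics/touch.png')[100:300,220:480]; cv2.imwrite('pics/touchc.png',cv2.resize(im,None,fx=3,fy=3))
E
```

```text
[(np.float64(1.539543898386201), 1, array([ 0.46, -0.04, -0.74,  1.72, -0.03,  1.45,  1.48])), (np.float64(1.5986036519974987), -1, array([ 0.53, -0.04, -0.8 ,  1.72, -0.03,  1.45, -1.66]))]
5.54 [0.4604 0.1021 0.3   ] [-0.47  0.63  0.48]
6.74 [0.4604 0.1031 0.1956] [ 0.25 -0.51  0.7 ]
True
8.53 [0.4599 0.103  0.1784] [-0.    0.55  5.4 ]
```

View pics/touchc.png

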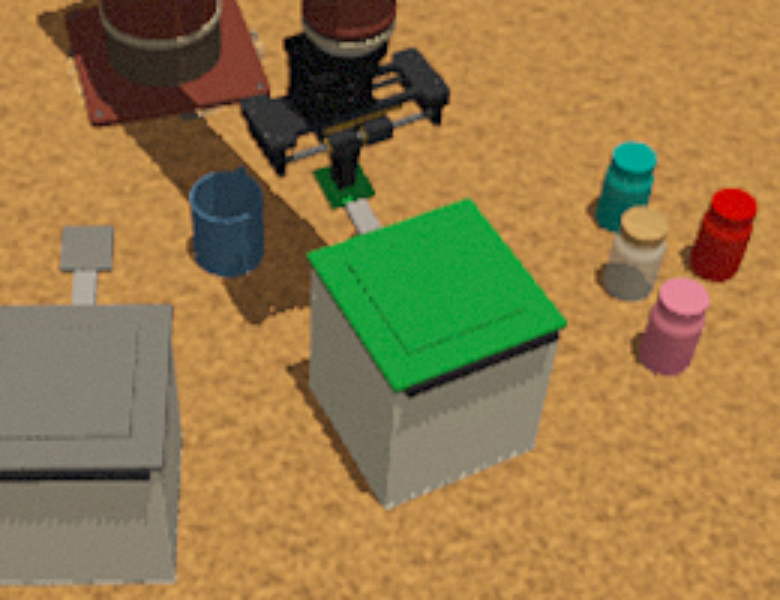

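The fingertips rest centrally on the green pad at crop (345,180). Contact is at z 0.178, where expected, and the lid is still shut. Now I press.

```bash
python3 - <<'E'
from h import *
arm.servo_line([*PAD,.150],v=.03); st()
arm.servo_line([*PAD,.141],v=.02); st()
print(arm.servo_line([*PAD,.134],v=.01,max_force=12)); st()
im,d=shot('scene','open.png'); P=cloud('scene',d)
arm.sleep(.5); st()
iy=im.astype(int); g=(iy[...,1]>1.5*iy[...,0])&(iy[...,1]>1.5*iy[...,2])&(P[...,2]>.2)&(P[...,0]>.53)&(P[...,0]<.9)&(abs(P[...,1]-.13)<.15)
Q=P[g]; print(len(Q),Q.min(0),Q.max(0))
ex=np.array([np.cos(YAW),np.sin(YAW)]); h=-((Q[:,:2]-[.639,.137])@ex-.089)
print('lid angle',np.median(np.arctan2(Q[:,2]-.195,h)))
E
```

```text
9.67 [0.4591 0.1028 0.1499] [-4.52 -1.43  5.31]
10.27 [0.4598 0.1029 0.1411] [-3.81 -1.12  4.56]
True
10.88 [0.4605 0.103  0.136 ] [-5.53 -2.02 12.38]
11.43 [0.4605 0.103  0.1361] [-4.75 -1.05 12.15]
3646 [0.65633458 0.0561328  0.20009403] [0.75112658 0.23915247 0.36182121]
lid angle 1.3341734194536983
```

View pics/open.png

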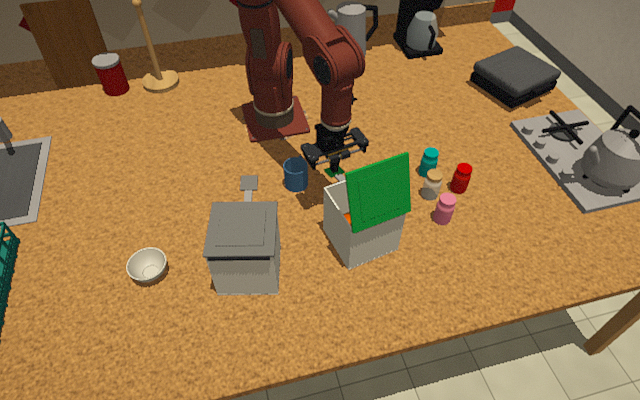

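The green lid stands wide open at pixel (380,190). The lever is at its stop, where the force rose to 12 N at z 0.136. The grey lid is shut and mug, jar and bowl stand untouched. I hold, then ease back up.

```bash
python3 - <<'E'
from h import *
arm.sleep(2.6); st()
arm.servo_line([*PAD,.150],v=.01); st()
arm.servo_line([*PAD,.184],v=.01); st()
arm.sleep(.4)
arm.servo_line([*PAD,.30],v=.1); arm.sleep(.5); st()
shot('scene','end.png')
E
```

```text
14.03 [0.4605 0.1031 0.1361] [-5.69 -0.76 12.49]
15.64 [0.4595 0.1029 0.1499] [-4.83 -0.75  6.04]
19.19 [0.46  0.103 0.184] [-0.21  0.89 -0.35]
21.4 [0.46   0.103  0.2999] [-0.41 -0.04 -0.14]
```

View pics/end.png

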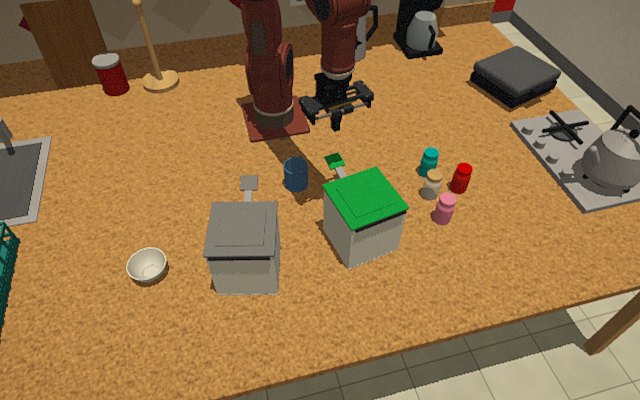

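The green lid is shut at pixel (365,197), the gripper is clear, and mug, jar and bowl stand where they were. I hand in.

```bash
python3 -c "
from bench import arm
print(arm.hand_in())"
```

```text
the job is handed in; nothing more can be done
None
```

The green lid was opened fully by its lever, held open for about 3 s and eased shut over about 5 s; the last picture shows the grey lid shut and the mug, jar and bowl in place, and the job is handed in (no verdict was returned).

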